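# Load the tube rocker by length, set its speed and start it

### The arm

A 7-joint arm with a two-finger parallel gripper is mounted at the origin on the work surface. World frame = base frame: x ahead of the robot, y to its left, z up, the work surface at z = 0. Lengths are in mm, angles in rad, forces in N, time in s.
With the tool pointing down it reaches from about 350 to 900 mm from the base axis. Payload 7.2 kg.
Tool frame: the origin (TCP) lies at the very end of the fingers, on their centre line; the grasp point (between the pads) lies 19 mm behind it; z points along the fingers, y is the line along which they close (so a half turn about z gives the same grasp; the last joint's range is limited). The gripper opens to 85 mm and grips with 20 to 120 N. Pads are 22 mm wide; open, the fingers measure 114 mm over their backs; the gripper's body (76 mm by 85 mm) begins 54 mm behind the grasp point. The pads swing forward as they close: fully open they stand 13 mm farther back than shut.
Start: joints at [-1.267, 0.411, -0.013, 1.596, 0.006, 1.134, -0.082], TCP at [227.068, 582.296, 231.297] pointing down, gripper open.
Joint ranges: [-2.95, 2.95], [-0.29, 1.99], [-1.47, 1.44], [0.14, 2.54], [-1.03, 4.17], [0.13, 1.85], [-2.86, 2.86]. Speed limits (rad/s): [2.39, 2.39, 3.01, 3.01, 3.14, 3.14, 3.14].

### API

Orientations are given as a unit quaternion [w, x, y, z].
In Python, from bench import env, solve_ik, telemetry, imaging, order, recognise, outline_of gives the robot as it stands. Calls block until the motion is done:
- env.movep(position, orientation): joint-space move of the TCP to a pose.
- env.move_straight(position, attitude=None, feed=150, max_force=None): straight line of the TCP; attitude=None keeps the orientation; feed is the mean speed in mm/s. With max_force (N) it stops when the force on the tool has changed by that much, and returns True; else False.
- env.move_joints(angles): joint-space move.
- env.grip(opening, effort=None): finger opening in mm; effort is the grip in N (None keeps the last); returns when the fingers have stopped.
- env.wait(seconds).
- solve_ik(position, orientation): joint angles nearest the present ones, or None.
- telemetry.observe(): the state.
- imaging.read_camera(name): name is "scene" or "top" or "wrist"; returns a dict with "image" (420x560x3 uint8, red, green, blue), "fov_y" (degrees; the focal length in pixels is half the picture's height over the tangent of half this angle, whatever the lens; pixels are square), "cx", "cy" (the principal point, pixels), "xyz" and "rotation" of the camera in the world. Camera axes: x right, y up, looking along -z (the intrinsics and any distortion apply to the point x, -y, -z); pixel columns grow to the right and rows downward; lengths in mm; the calibration is good to about 2 mm. A picture is of the moment at which its call begins. There is no depth.
A pose or a line that the arm cannot do raises env.IKError and nothing moves.
- order.close_job(): hands the job in; it is judged then, once.
Trained networks look in the newest picture that a camera, given by its name, has taken for a name from the list of things; names that differ only in an ending like _2 or _b are one class to them, and where a whole thing is asked for, a point or a joint stands for the part that bears it (a point fixed in the world has none). Each returns a list of dicts, best first, with "p" (0 to 1); they miss things now and then, are a little off and sometimes report something else, mostly with a low value. They report only what shows in the picture. A call takes as long as a camera call.
- recognise(camera, thing): "at" ([x, y, z] in mm, in the coordinates of the camera as it stood for that picture, good to about 4 mm: the middle of the surface that is visible of it).
- outline_of(camera, thing): "mask" (420x560 bool, what is visible of it).
The state is a dict: "t": time; "joint_pos": joint angles; "dq": joint speeds; "effort": joint torques, N m; "position": TCP position; "eef_rot": TCP orientation; "ft_force": force on the tool from outside, world axes, zero at the start; "wrist_torque": the same for the moment, N m; "opening": finger opening in mm; "grasp_force": force on a finger pad.
Only numpy, scipy, OpenCV 4.12 (cv2) and the standard library are available. Lean on these libraries where they do the work, as an engineer would, in place of code of your own. Each camera call takes 0.05 s, during which the arm holds its last target. There are 200 camera calls.

### The job

Finish loading the tube rocker: first lay the two look-alike sample tubes from the blue mat flat into the rows of their own lengths, set down and not dropped, cap either way round, leaving the tube that is already loaded in its row. Then turn the black speed knob until its white pointer lines up with the red index tab and let go, and last press the green start button fully once the rest is done. Leave the other things on the bench alone.

Things in the scene. Friction and masses are not known exactly. Their poses are not given: they have to be found in the camera images.
- tube_short: the short of three look-alike tubes: 100 mm long, loose on the blue mat (3 mm thick). Clear round barrel 26 mm across, square 30 x 30 mm ends that stop rolling: blue cap 24 mm long at +x, white foot 14 mm at -x. Origin: centre of the underside, x along the tube towards the cap, z up. 35 to 95 g. Grip across the barrel at mid length.
- tube_medium: the medium of three look-alike tubes: 130 mm long, already seated in its row at the start, to stay there. Clear round barrel 26 mm across, square 30 x 30 mm ends that stop rolling: blue cap 24 mm long at +x, white foot 14 mm at -x. Origin: centre of the underside, x along the tube towards the cap, z up. 35 to 95 g. Grip across the barrel at mid length.
- tube_long: the long of three look-alike tubes: 160 mm long, loose on the blue mat (3 mm thick). Clear round barrel 26 mm across, square 30 x 30 mm ends that stop rolling: blue cap 24 mm long at +x, white foot 14 mm at -x. Origin: centre of the underside, x along the tube towards the cap, z up. 35 to 95 g. Grip across the barrel at mid length.
- row_short: the short row, a fixed grey cradle on the rocker; origin in the middle of its seat, 87 mm above the bench: the seated short tube's origin is here, lying along the row's x. z up. Rests at both ends 12 mm over the platform; side cheeks and end stops rise 12 mm above the rests, 112 x 38 mm inside. Middle 54 mm open for fingers (3 mm strip on the platform). Rows parallel, 70 mm apart; order varies.
- row_medium: the medium row, a fixed grey cradle on the rocker; origin in the middle of its seat, 87 mm above the bench: the seated medium tube's origin is here, lying along the row's x. z up. Rests at both ends 12 mm over the platform; side cheeks and end stops rise 12 mm above the rests, 142 x 38 mm inside. Middle 84 mm open for fingers (3 mm strip on the platform). Rows parallel, 70 mm apart; order varies.
- row_long: the long row, a fixed grey cradle on the rocker; origin in the middle of its seat, 87 mm above the bench: the seated long tube's origin is here, lying along the row's x. z up. Rests at both ends 12 mm over the platform; side cheeks and end stops rise 12 mm above the rests, 172 x 38 mm inside. Middle 114 mm open for fingers (3 mm strip on the platform). Rows parallel, 70 mm apart; order varies.
- speed_knob (a joint): turn of the rocker's black speed knob, rad, 0 to 4.712, growing clockwise seen from above; starts between 0.2 and 1.0. Stays where it is left (friction 0.06 N m). It always has to be turned clockwise, by 0.6 to 2.7 rad, to reach the index (a large turn may need two grasps).
- knob_grip (a point): on the knob's vertical axis at the height to grip, 99 mm above the bench. The knob: round skirt 68 mm in diameter with a bar grip on top, 64 mm long, 16 mm wide, from 73 to 107 mm above the bench. Site x runs along the bar towards the end with the white pointer line; z up.
- knob_pointer (a point): point that turns with the knob, 42 mm from its axis straight out from the white pointer line on the bar (over the ring of the red index).
- index_mark (a point): the red index tab (14 x 7 mm, flat on the console) at the edge of the knob's white ring, 42 mm from the knob's axis; fixed. Setting is right when knob_pointer is straight above it, horizontally within 5 mm (0.12 rad of turn).
- start (a joint): travel of the green start button, m: 0 up, 0.008 fully down (spring, 5 N when fully down); counts as pressed beyond 0.004.
- start_top (a point): centre of the top of the green start button (36 mm in diameter, 82 mm above the bench), pressed straight down.
- rocker: the bench tube rocker, fixed; white housing 240 (x) x 350 (y) mm with a platform carrying the three rows; origin on the bench, 10 mm in y from the middle of the housing. Its console, 58 mm high, with knob (at x -45, y -110 mm) and start button (at x 75, y -110 mm), is on the -y side; platform centre at y 70 mm, rows at y 0, 70 and 140 mm, x 0.
- bottle_a: bystander, loose: small jar, 60 mm wide, 100 mm high, blue cap; origin under its middle; leave alone
- bottle_b: bystander, loose: small jar, 68 mm wide, 120 mm high, blue cap; origin under its middle; leave alone
- slide_box: bystander, loose: flat black box 100 x 140 x 12 mm; origin under its middle; leave alone
- well_plate: bystander, loose: white well plate 86 x 127 x 14 mm; origin under its middle; leave alone
- marker: bystander, loose: white marker pen 140 mm long with a red cap; origin under its middle; leave alone
- calculator: bystander, loose: black calculator 130 x 75 x 14 mm; origin under its middle; leave alone
- tube_short_center (a point): centre of the short tube, on the barrel's axis at mid length; 102 mm above the bench when the tube is seated in a row
- tube_medium_center (a point): centre of the medium tube, on the barrel's axis at mid length; 102 mm above the bench when the tube is seated in a row
- tube_long_center (a point): centre of the long tube, on the barrel's axis at mid length; 102 mm above the bench when the tube is seated in a row

How it is judged (in metres and radians):
On the way, in this order (a step that is already met when the one before it is completed fails the run):
1. all three tubes (one was there at the start) lie released in the rows of their own lengths (horizontal distance between tube_short_center and row_short below 0.012 m and angle between the x axis of tube_short and the x axis of row_short, either way round below 0.12 rad and height (world z) of tube_short_center between 0.096 and 0.108 m and contact force between each of tube_short, tube_medium, tube_long and the fingers below 0.05 N and horizontal distance between tube_medium_center and row_medium below 0.012 m and angle between the x axis of tube_medium and the x axis of row_medium, either way round below 0.12 rad and height (world z) of tube_medium_center between 0.096 and 0.108 m and horizontal distance between tube_long_center and row_long below 0.012 m and angle between the x axis of tube_long and the x axis of row_long, either way round below 0.12 rad and height (world z) of tube_long_center between 0.096 and 0.108 m), for 0.2 s.
2. the knob's pointer is at the red index and the knob is let go (horizontal distance between knob_pointer and index_mark below 0.005 m and velocity of joint speed_knob between -0.1 and 0.1 rad/s and contact force between speed_knob and the fingers below 0.05 N), for 0.2 s.
3. the start button is pressed, beyond 4 mm of its 8 mm (value of joint start above 0.004 m), for 0.05 s.
At the end, for the whole second after the job is handed in: Each tube lies released, at rest, in the row of its length: within 12 mm of the seat's middle, 0.12 rad of its line (either way round), centre 96 to 108 mm above the bench. Knob pointer within 5 mm horizontally of the red index. Start button pressed after that and up again (all of step 1 and linear speed of each of tube_short, tube_medium, tube_long below 0.02 m/s and horizontal distance between knob_pointer and index_mark below 0.005 m and value of joint start below 0.002 m); the robot touches nothing.
It fails at once if a tube is dropped: it is out of the fingers in the air, its centre more than 23 mm above where it would lie seated ((height (world z) of tube_short_center above 0.125 m and contact force between tube_short and the fingers below 0.05 N) or (height (world z) of tube_medium_center above 0.125 m and contact force between tube_medium and the fingers below 0.05 N) or (height (world z) of tube_long_center above 0.125 m and contact force between tube_long and the fingers below 0.05 N)).
It fails at once if the start button is pressed before the tubes are loaded or the knob is set (value of joint start above 0.003 m and not (horizontal distance between knob_pointer and index_mark below 0.005 m and horizontal distance between tube_short_center and row_short below 0.012 m and angle between the x axis of tube_short and the x axis of row_short, either way round below 0.12 rad and height (world z) of tube_short_center between 0.096 and 0.108 m and horizontal distance between tube_medium_center and row_medium below 0.012 m and angle between the x axis of tube_medium and the x axis of row_medium, either way round below 0.12 rad and height (world z) of tube_medium_center between 0.096 and 0.108 m and horizontal distance between tube_long_center and row_long below 0.012 m and angle between the x axis of tube_long and the x axis of row_long, either way round below 0.12 rad and height (world z) of tube_long_center between 0.096 and 0.108 m)).
It fails at once if a bystander is moved by more than 25 mm (distance of any of bottle_a, bottle_b, slide_box, well_plate, marker, calculator from where it was at the start of the episode above 0.025 m).
It also fails if it takes over 72 s, if anything falls off the work surface, if the arm or the gripper's body presses on something with over 40 N, if the wrist force passes 120 N, or if a joint passes its speed limit or range.

## Working session

There is one attempt and no reset: what is moved stays moved. The work goes in short steps, each a Python script; the robot and the scene stay as the last script left them, time stands still between calls to the robot, and variables do not carry over. Pictures are saved under pics/ and viewed, at most 12 in all, crops included, and the job is handed in when it is done.

```bash
ls; mkdir -p pics; cat > h.py <<'E'
import numpy as np, cv2
from bench import env, solve_ik, telemetry, imaging, order, recognise, outline_of
def world(c,at): return np.array(c["xyz"])+np.array(c["rotation"]).reshape(3,3)@np.array(at)
def save(c,n): cv2.imwrite('pics/'+n,c["image"][:,:,::-1])
E
python3 - <<'E'
from h import *
for cam in ("top","scene"):
    c=imaging.read_camera(cam); save(c,cam+'0.png')
    print(cam,{k:v for k,v in c.items() if k!='image'})
    for t in ("tube_short","tube_medium","tube_long","row_short","row_medium","row_long","speed_knob","knob_grip","knob_pointer","index_mark","start","start_top","rocker","marker","bottle_a","slide_box","well_plate","calculator"):
        try:
            r=recognise(cam,t); print(t,[(np.round(world(c,d["at"])).tolist(),round(d["p"],2)) for d in r[:4]])
        except Exception as e: print(t,e)
s=telemetry.observe(); print(s['t'],s['eef_rot'],s['position'])
E
```

```text
pics
top {'fov_y': 54.993905451351985, 'cx': 269.46671836097283, 'cy': 208.64846466874224, 'xyz': array([ 422.52898444,   90.89432936, 1197.58311107]), 'rotation': array([-0.70228877, -0.0399509 ,  0.0466139 ,  0.70924013])}
tube_short cannot reshape array of size 4 into shape (3,3)
tube_medium cannot reshape array of size 4 into shape (3,3)
tube_long cannot reshape array of size 4 into shape (3,3)
row_short cannot reshape array of size 4 into shape (3,3)
row_medium cannot reshape array of size 4 into shape (3,3)
row_long cannot reshape array of size 4 into shape (3,3)
speed_knob cannot reshape array of size 4 into shape (3,3)
knob_grip cannot reshape array of size 4 into shape (3,3)
knob_pointer cannot reshape array of size 4 into shape (3,3)
index_mark cannot reshape array of size 4 into shape (3,3)
start []
start_top cannot reshape array of size 4 into shape (3,3)
rocker cannot reshape array of size 4 into shape (3,3)
marker cannot reshape array of size 4 into shape (3,3)
bottle_a cannot reshape array of size 4 into shape (3,3)
slide_box cannot reshape array of size 4 into shape (
[... 697 characters left out ...]
(3,3)
knob_grip cannot reshape array of size 4 into shape (3,3)
knob_pointer cannot reshape array of size 4 into shape (3,3)
index_mark cannot reshape array of size 4 into shape (3,3)
start cannot reshape array of size 4 into shape (3,3)
start_top []
rocker cannot reshape array of size 4 into shape (3,3)
marker cannot reshape array of size 4 into shape (3,3)
bottle_a cannot reshape array of size 4 into shape (3,3)
slide_box cannot reshape array of size 4 into shape (3,3)
well_plate cannot reshape array of size 4 into shape (3,3)
calculator cannot reshape array of size 4 into shape (3,3)
1.9 [1.72173844e-05 1.84831605e-01 9.82770205e-01 2.97257481e-05] [227.09944831 582.30835598 231.308085  ]
```

```bash
cat > h.py <<'E'
import numpy as np, cv2
from scipy.spatial.transform import Rotation as Ro
from bench import env, solve_ik, telemetry, imaging, order, recognise, outline_of
def R(c): q=c["rotation"]; return Ro.from_quat([q[1],q[2],q[3],q[0]]).as_matrix()
def world(c,at): return np.array(c["xyz"])+R(c)@np.array(at)
def f(c): return 210/np.tan(np.radians(c["fov_y"]/2))
def ray(c,u,v,z):
    "pixel onto the plane at height z"
    d=R(c)@np.array([(u-c["cx"])/f(c),-(v-c["cy"])/f(c),-1]); p=np.array(c["xyz"])
    return p+d*(z-p[2])/d[2]
def pix(c,P):
    q=R(c).T@(np.array(P)-c["xyz"]); return np.array([c["cx"]-f(c)*q[0]/q[2],c["cy"]+f(c)*q[1]/q[2]])
def save(c,n): cv2.imwrite('pics/'+n,c["image"][:,:,::-1])
def quat(yaw):
    "tool down, tool x at angle yaw from world x; fingers close along the perpendicular"
    return [0,np.cos(yaw/2),np.sin(yaw/2),0]
E
python3 - <<'E'
from h import *
for cam in ("top",):
    c=imaging.read_camera(cam)
    for t in ("tube_short","tube_medium","tube_long","row_short","row_medium","row_long","speed_knob","index_mark","start","rocker"):
        r=recognise(cam,t); print(t,[(np.round(world(c,d["at"])).tolist(),np.round(pix(c,world(c,d["at"]))).tolist(),round(d["p"],2)) for d in r[:4]])
E
```

```text
tube_short [([504.0, -207.0, 25.0], [368.0, 229.0], 0.9)]
tube_medium [([545.0, 170.0, 111.0], [236.0, 213.0], 0.91), ([764.0, 171.0, 12.0], [238.0, 145.0], 0.16)]
tube_long [([527.0, -329.0, 29.0], [409.0, 221.0], 0.82)]
row_short [([557.0, 308.0, 85.0], [187.0, 210.0], 0.8)]
row_medium [([541.0, 159.0, 93.0], [241.0, 215.0], 0.67), ([503.0, 56.0, 70.0], [278.0, 229.0], 0.23)]
row_long [([559.0, 239.0, 82.0], [212.0, 210.0], 0.97)]
speed_knob [([501.0, 61.0, 71.0], [276.0, 230.0], 0.75), ([556.0, 308.0, 87.0], [187.0, 210.0], 0.44), ([764.0, 172.0, 11.0], [238.0, 145.0], 0.28)]
index_mark []
start [([529.0, -331.0, 28.0], [410.0, 220.0], 0.64), ([626.0, 53.0, 81.0], [279.0, 185.0], 0.58)]
rocker [([544.0, 137.0, 71.0], [249.0, 215.0], 0.95)]
```

View pics/top0.png

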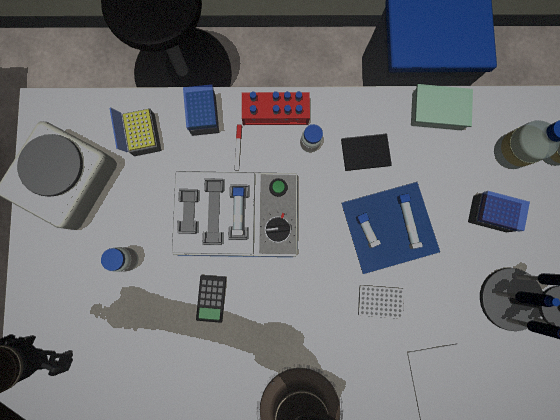

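View pics/scene0.png

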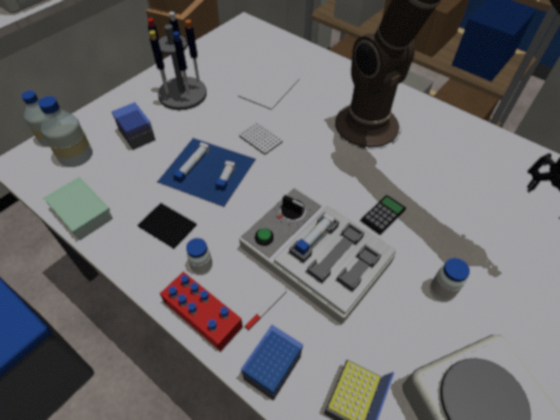

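```bash
python3 - <<'E'
from h import *
for y in (-0.1,np.pi-0.1):
    for p in ([545,150,380],[515,-270,300],[550,308,130],[501,61,120],[626,53,120]):
        j=solve_ik(p,quat(y)); print(y,p,None if j is None else np.round(j,2))
y=np.pi-0.1
env.movep([545,150,380],quat(y))
c=imaging.read_camera("wrist"); save(c,'w1.png')
np.save('c1.npy',c,allow_pickle=True)
for t in ("tube_medium","row_short","row_medium","row_long","speed_knob","index_mark","start","knob_pointer"):
    r=recognise("wrist",t); print(t,[(np.round(world(c,d["at"])).tolist(),np.round(pix(c,world(c,d["at"]))).tolist(),round(d["p"],2)) for d in r[:3]])
print(c['xyz'],c['cx'],c['cy'],c['fov_y'],telemetry.observe()['t'])
E
```

```text
-0.1 [545, 150, 380] [-0.9   0.24  0.7   1.55 -0.16  1.41 -1.86]
-0.1 [515, -270, 300] [-0.37  0.44  1.09  1.66 -0.4   1.29 -0.87]
-0.1 [550, 308, 130] [-1.03  0.59  0.64  1.72 -0.41  0.97 -1.9 ]
-0.1 [501, 61, 120] [-0.81  0.42  0.76  2.04 -0.39  0.83 -1.5 ]
-0.1 [626, 53, 120] [-0.63  0.61  0.68  1.73 -0.45  0.96 -1.44]
3.041592653589793 [545, 150, 380] [-0.59  0.22  0.29  1.53 -0.06  1.4   1.18]
3.041592653589793 [515, -270, 300] [-0.37  0.44  1.09  1.66 -0.4   1.29  2.27]
3.041592653589793 [550, 308, 130] [-0.63  0.52  0.07  1.69 -0.04  0.94  0.92]
3.041592653589793 [501, 61, 120] [-0.47  0.35  0.31  2.02 -0.14  0.79  1.4 ]
3.041592653589793 [626, 53, 120] [-0.36  0.53  0.28  1.72 -0.18  0.92  1.46]
tube_medium [([548.0, 167.0, 113.0], [294.0, 179.0], 0.7), ([502.0, 74.0, 65.0], [218.0, 145.0], 0.4)]
row_short [([555.0, 306.0, 86.0], [402.0, 171.0], 0.94)]
row_medium [([511.0, 166.0, 96.0], [289.0, 147.0], 0.9)]
row_long []
speed_knob [([502.0, 64.0, 72.0], [210.0, 146.0], 0.8), ([550.0, 240.0, 88.0], [350.0, 172.0], 0.46)]
index_mark [([503.0, 73.0, 67.0], [218.0, 146.0], 0.69)]
start [([621.0, 58.0, 83.0], [217.0, 237.0], 0.91)]
knob_pointer [([501.0, 64.0, 79.0], [208.0, 146.0], 0.69), ([548.0, 166.0, 113.0], [293.0, 179.0], 0.65), ([429.0, 474.0, 64.0], [532.0, 53.0], 0.25)]
[478.06191953 158.76602647 522.31011761] 280.97571819893017 212.21513948536978 62.95854802514012 4.9083
```

View pics/w1.png

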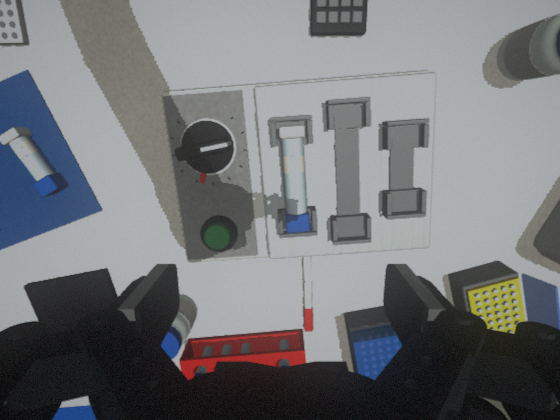

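```bash
python3 - <<'E'
from h import *
im=cv2.imread('pics/w1.png')[65:270,160:440]
cv2.imwrite('pics/w1c.png',cv2.convertScaleAbs(cv2.resize(im,None,fx=2.85,fy=2.85,interpolation=cv2.INTER_CUBIC),alpha=1.5))
E
```

```text
(no output)
```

View pics/w1c.png

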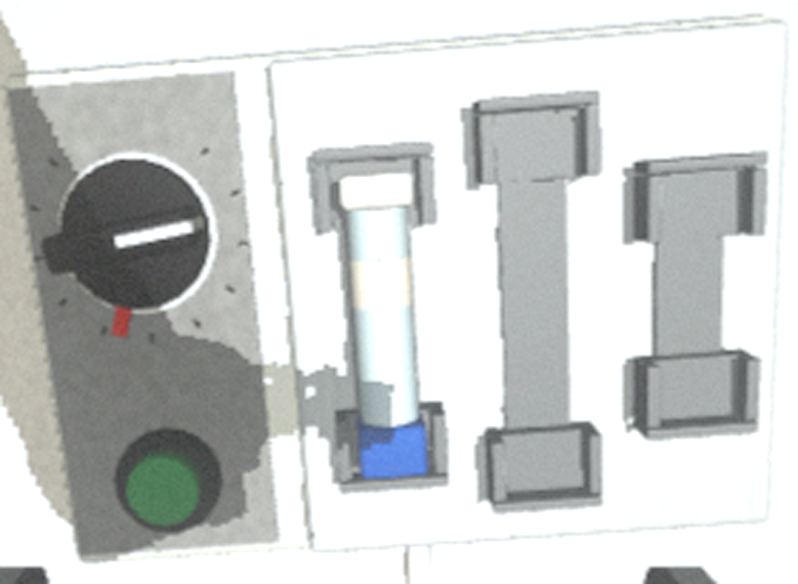

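```bash
cat > fit.py <<'E'
from h import *
c=np.load('c1.npy',allow_pickle=True).item()
pts=[((137,232),58,(-45,-110)),((162,489),82,(75,-110)),((536,305),78,(0,70)),((688,297),78,(0,140))]
W=np.array([ray(c,160+u/2.85,65+v/2.85,z)[:2] for (u,v),z,_ in pts]); M=np.array([m for *_,m in pts],float)
a=M-M.mean(0); b=W-W.mean(0)
yaw=np.arctan2((a[:,0]*b[:,1]-a[:,1]*b[:,0]).sum(),(a*b).sum())
Rz=np.array([[np.cos(yaw),-np.sin(yaw)],[np.sin(yaw),np.cos(yaw)]])
o=W.mean(0)-Rz@M.mean(0)
loc=lambda x,y:o+Rz@np.array([x,y])
if __name__=='__main__':
    print(W.round(1),yaw,o, (W-np.array([loc(*m) for m in M])).round(1))
    p=[ray(c,160+u/2.85,65+v/2.85,z)[:2] for u,v,z in ((115,241,107),(195,228,107),(121,322,58))]
    k=loc(-45,-110); g=lambda d:np.arctan2(d[1],d[0])
    print('bar',g(p[1]-p[0]),g(p[1]-k),'index',g(p[2]-k),np.hypot(*(p[2]-k)))
    for n,xy in (('short',(0,140)),('long',(0,70)),('med',(0,0)),('knob',(-45,-110)),('start',(75,-110))): print(n,loc(*xy).round(1))
E
python3 fit.py
python3 - <<'E'
from h import *
env.movep([470,-262,330],quat(np.pi-0.1))
c=imaging.read_camera("wrist"); save(c,'w2.png'); np.save('c2.npy',c,allow_pickle=True)
for t in ("tube_short","tube_long","tube_medium"):
    for d in outline_of("wrist",t)[:2]:
        (u,v),s,a=cv2.minAreaRect(np.argwhere(d["mask"])[:,::-1].astype(np.float32))
        B=cv2.boxPoints(((u,v),s,a)); P=np.array([ray(c,*q,28)[:2] for q in B])
        e=[P[1]-P[0],P[2]-P[1]]; e=max(e,key=lambda x:np.hypot(*x))
        print(t,d["p"],(u,v),s,ray(c,u,v,28).round(1),np.hypot(*e),np.arctan2(e[1],e[0]))
    print([(world(c,d["at"]).round(1),round(d["p"],2)) for d in recognise("wrist",t)[:2]])
print(telemetry.observe()['t'])
E
```

```text
[[502.5  58.9]
 [621.5  57.5]
 [551.7 239.4]
 [554.9 308.5]] -0.02782608574037366 [550.21834264 168.80522918] [[ 0.3 -1.2]
 [-0.6  0.8]
 [-0.4  0.6]
 [ 0.7 -0.3]]
bar 1.6302322245409286 1.6159380754606931 index -0.3521488893122304 44.293363133228304
short [554.1 308.8]
long [552.2 238.8]
med [550.2 168.8]
knob [502.2  60.1]
start [622.1  56.8]
tube_short 0.9 (321.8756408691406, 190.8345184326172) (76.90912628173828, 23.359216690063477) [ 499.9 -208.    28. ] 104.0536165815728 0.4181387958119056
[(array([ 501.5, -209. ,   28.4]), 0.87), (array([540.4,  26.7,  61. ]), 0.23)]
tube_long 0.73 (232.76683044433594, 217.10845947265625) (117.19027709960938, 25.626279830932617) [ 524.2 -330.    28. ] 161.5557417486062 0.2040200251791897
[(array([ 524.3, -331.5,   28.8]), 0.68)]
[]
6.8167
```

View pics/w2.png

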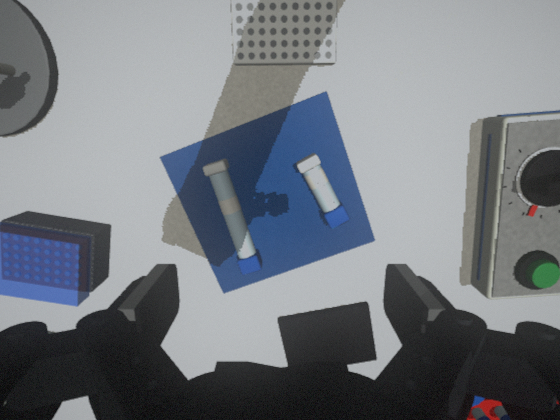

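```bash
cat > pick.py <<'E'
from fit import *
def T(): return round(telemetry.observe()['t'],1)
def pick(x,y,ang):
    q=quat(ang)
    env.grip(60,50)
    env.movep([x,y,120],q)
    env.move_straight([x,y,5],feed=120)
    env.grip(10,50)
    s=telemetry.observe(); print('grip',s['opening'],s['grasp_force'],s['position'])
    env.move_straight([x,y,200],feed=200)
    s=telemetry.observe(); print('up',s['opening'],s['grasp_force'],s['ft_force'],T())
def place(ry):
    x,y=loc(0,ry); q=quat(yaw)
    env.movep([x,y,190],q)
    env.move_straight([x,y,115],feed=150)
    hit=env.move_straight([x,y,88.5],feed=50,max_force=10)
    s=telemetry.observe(); print('placed',hit,s['position'],s['ft_force'],T())
E
python3 - <<'E'
from pick import *
pick(524.2,-330,.21)
c=imaging.read_camera("wrist"); save(c,'w3.png')
E
```

```text
grip 24.511639878302084 49.035043716430664 [ 524.6180349  -330.17697135    5.78850735]
up 24.189231387705014 49.0040248632431 [ 0.09209338 -0.01161701 -1.13563462] 11.8
```

View pics/w3.png

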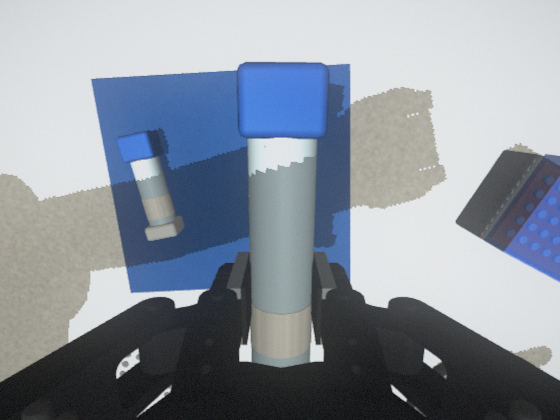

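Held straight and centred: the cap is at (283,98) with the barrel between the pads. Short tube undisturbed at (150,187). Place it.

```bash
python3 - <<'E'
from pick import *
place(70)
c=imaging.read_camera("wrist"); save(c,'w4.png')
E
```

```text
placed True [551.81589235 239.01830961  89.81490618] [-1.01294817 -0.55481587  5.94110928] 15.0
```

View pics/w4.png

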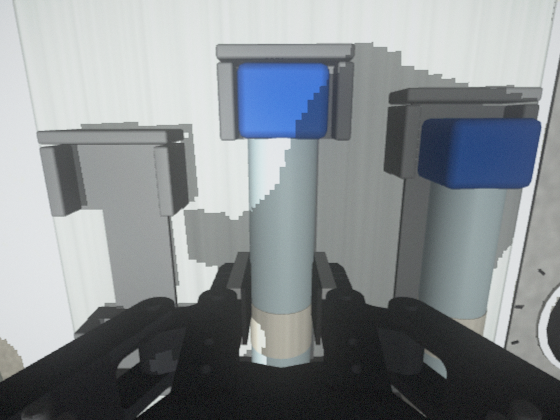

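The cap sits squarely between the cheeks at (283,98), seated. Release it and do the short tube.

```bash
python3 - <<'E'
from pick import *
def rel():
    env.grip(48); p=telemetry.observe()['position']; env.move_straight([p[0],p[1],190],feed=200)
rel()
c=imaging.read_camera("wrist")
pick(500.2,-208.3,.40)
place(140)
s=telemetry.observe()
if s['opening']>20 and s['position'][2]<91.5:
    rel()
    c=imaging.read_camera("wrist"); save(c,'w5.png')
else: save(imaging.read_camera("wrist"),'w5.png'); print('check')
print(T(), loc(-45,-110))
E
```

```text
grip 24.281271039281236 48.79807412624359 [ 500.63078915 -208.26610136    5.69455437]
up 24.161585138897195 49.02078866958618 [ 0.39710197  0.6266989  -0.50479236] 20.7
placed True [553.71854605 308.94399145  89.74252708] [-2.3380276  -0.2527359   7.68934206] 23.8
24.8 [502.17528862  60.09982471]
```

View pics/w5.png

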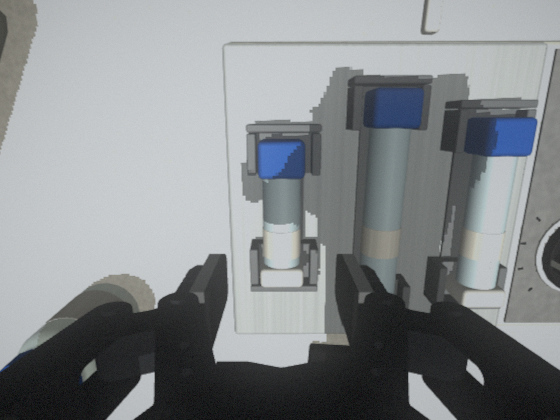

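All three tubes are seated: short cap (282,157) and foot (282,277), long cap (393,107), medium cap (500,136). Next, the knob.

```bash
python3 - <<'E'
from pick import *
k=loc(-45,-110)
env.movep([k[0]-67,k[1],240],quat(0.))
c=imaging.read_camera("wrist"); np.save('c6.npy',c,allow_pickle=True)
for n,z in (("speed_knob",73),("index_mark",58)):
    for d in recognise("wrist",n)[:1]: print(n,d["p"],world(c,d["at"]).round(1))
u,v=pix(c,[*k,73]).astype(int); print(u,v,c['xyz'],T())
x0,y0=max(u-140,0),max(v-105,0)
im=c["image"][y0:y0+210,x0:x0+280,::-1]; print(x0,y0)
cv2.imwrite('pics/w6.png',cv2.convertScaleAbs(cv2.resize(im,None,fx=2.85,fy=2.85,interpolation=cv2.INTER_CUBIC),alpha=1.6))
q=None
for yw in (1.62,1.62-np.pi,-.35): print(yw,np.round(solve_ik([*k,80],quat(yw)),2))
E
```

```text
speed_knob 0.79 [504.8  60.4  73.6]
index_mark 0.71 [520.3  51.4  67.7]
283 117 [500.29785681  62.52389117 382.94715923] 26.1
143 12
1.62 [-0.62  0.44  0.52  2.06 -0.32  0.72  0.15]
-1.521592653589793 [-1.06  0.78  1.25  2.08 -0.92  1.   -2.41]
-0.35 [-0.91  0.57  0.93  2.07 -0.64  0.81 -1.51]
```

View pics/w6.png

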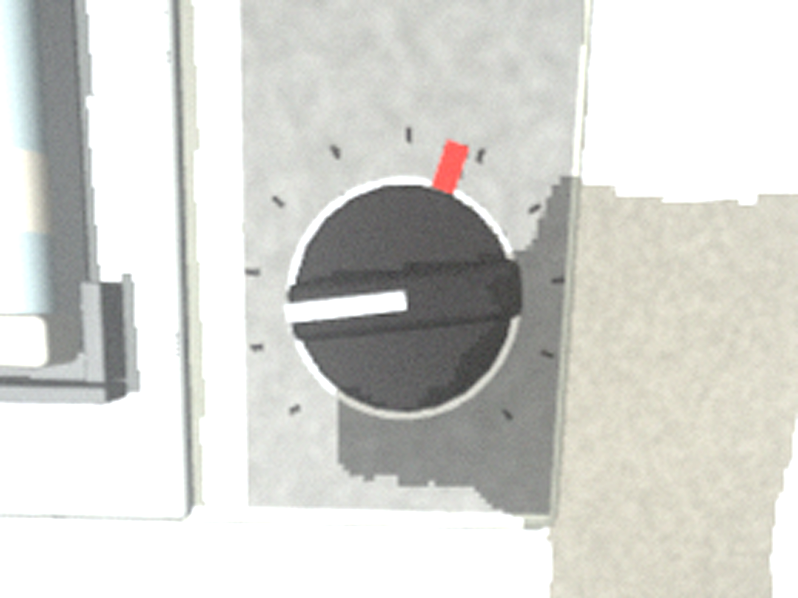

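The pointer line runs from the knob centre (404,297) out to (286,313), and the red index is at (451,166). So the knob needs roughly 1.97 rad clockwise.

```bash
python3 - <<'E'
from pick import *
c=np.load('c6.npy',allow_pickle=True).item()
P=lambda u,v,z: ray(c,143+u/2.85,12+v/2.85,z)[:2]
g=lambda d:float(np.arctan2(d[1],d[0]))
k=P(404,297,61); i=P(451,166,58); a,b=P(406,300,107),P(286,313,107)
print('knob',k,loc(-45,-110),'idx',i,np.hypot(*(i-k)),g(i-k),'bar',g(b-a))
bar=g(b-a); turn=bar-g(i-k); print('turn',turn)
k=(k+loc(-45,-110))/2
env.grip(45,60)
env.movep([*k,140],quat(bar))
env.move_straight([*k,80],feed=100)
env.grip(8,60); s=telemetry.observe(); print(s['opening'],s['grasp_force'],s['position'])
j=np.array(s['joint_pos']); j[6]-=turn
env.move_joints(j); env.wait(.2)
s=telemetry.observe(); print(s['ft_force'],s['wrist_torque'],s['position'])
env.grip(45); env.move_straight([*k,140],feed=150)
env.movep([k[0]-67,k[1],240],quat(0.))
c=imaging.read_camera("wrist"); np.save('c7.npy',c,allow_pickle=True)
im=c["image"][12:222,143:423,::-1]
cv2.imwrite('pics/w7.png',cv2.convertScaleAbs(cv2.resize(im,None,fx=2.85,fy=2.85,interpolation=cv2.INTER_CUBIC),alpha=1.6))
print(T())
E
```

```text
knob [503.66565807  59.12786849] [502.17528862  60.09982471] idx [542.80044688  44.70981413] 41.70625835419455 -0.352989808996551 bar 1.6764348666924629
turn 2.0294246756890137
14.778503915697035 59.433258175849915 [503.64233123  59.77945386  80.76807875]
[ 6.24281359 -5.98927244 -6.45327222] [-1.08623414 -1.13132231 -0.04030944] [505.11589566  58.01254877  80.8866623 ]
32.4
```

View pics/w7.png

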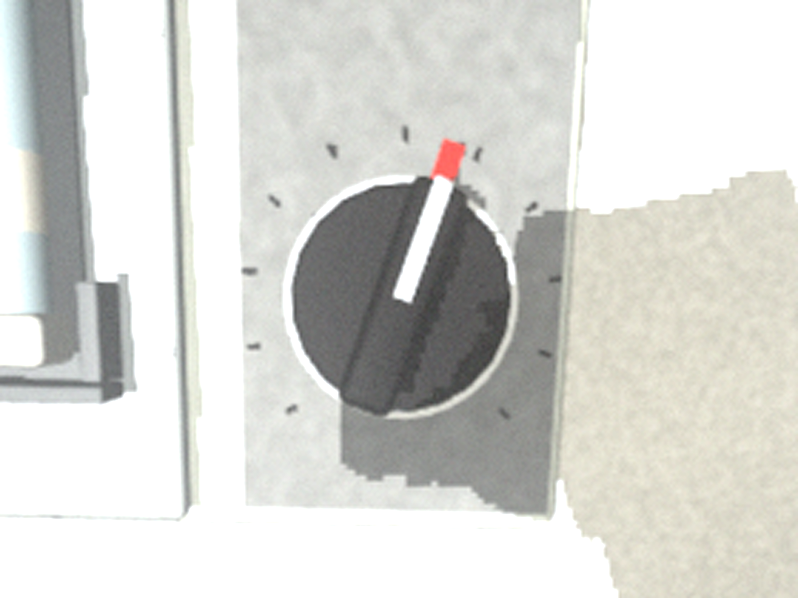

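The pointer line, from (402,299) to (443,180), lies right on the index. Now the start button.

```bash
python3 - <<'E'
from pick import *
x,y=loc(75,-110)
env.grip(0,30)
env.movep([x,y,130],quat(0.))
env.move_straight([x,y,88],feed=120)
print(env.move_straight([x,y,72.5],feed=40,max_force=15))
s=telemetry.observe(); print(s['position'],s['ft_force'])
env.wait(.2)
env.move_straight([x,y,200],feed=150)
env.movep([430,60,330],quat(0.)); env.wait(.3)
c=imaging.read_camera("wrist"); save(c,'w8.png'); print(T())
E
```

```text
True
[623.34428206  56.80640558  74.1363314 ] [-1.95474011 -0.17533119  9.20218093]
37.2
```

View pics/w8.png

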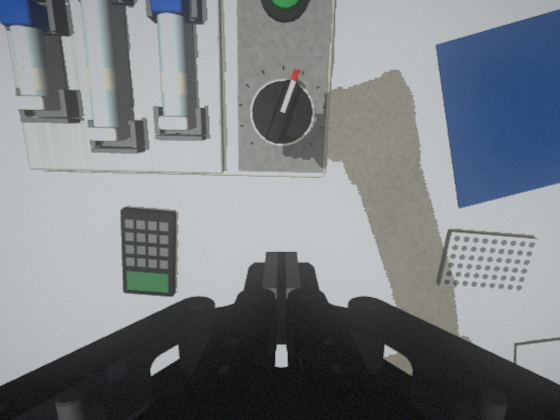

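The button bottomed out (tip at 74 mm). The tubes are in their rows, and the pointer is on the index at (295,75).

```bash
python3 -c "
from h import *
print(order.close_job())"
```

```text
the job is handed in; nothing more can be done
None
```

The job is handed in: the short and long tubes were set down in their own rows beside the medium one, the knob pointer is on the red index, and the start button was pressed fully last, with about 37 s on the clock; the judge's verdict was not shown.

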